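# Put the battery packs back on their own chargers

### The job

The three battery packs are sitting on one another's chargers and none is charging. Move them round (the clear rubber mat is a free place to stand one meanwhile) so that each pack ends up on the charger of its own colour, fully down in the bay and the right way round, contact end towards the charger's lamps. Set the packs down rather than dropping them, do not tip them over, and leave the hammer, oil bottle and tape roll alone.

Things in the scene. Friction and masses are not known exactly. Their poses are not given: they have to be found in the camera images.
- yellow_pack: Yellow battery pack, loose, 0.34 kg: housing 90 x 50 mm (x, y), 56 mm tall. Origin: centre of underside, z up. -x is the contact end: black strip with four small lamps on top. Flat flanks 50 mm apart (y), 16 to 56 mm up: grip there. The lowest 16 mm is a black foot, x -19 to +45 mm, 46 mm wide; the contact end is undercut. Starts in another colour's charger.
- red_pack: Red battery pack, loose, 0.34 kg: housing 90 x 50 mm (x, y), 56 mm tall. Origin: centre of underside, z up. -x is the contact end: black strip with four small lamps on top. Flat flanks 50 mm apart (y), 16 to 56 mm up: grip there. The lowest 16 mm is a black foot, x -19 to +45 mm, 46 mm wide; the contact end is undercut. Starts in another colour's charger.
- blue_pack: Blue battery pack, loose, 0.34 kg: housing 90 x 50 mm (x, y), 56 mm tall. Origin: centre of underside, z up. -x is the contact end: black strip with four small lamps on top. Flat flanks 50 mm apart (y), 16 to 56 mm up: grip there. The lowest 16 mm is a black foot, x -19 to +45 mm, 46 mm wide; the contact end is undercut. Starts in another colour's charger.
- yellow_charger: Yellow charger, fixed. Origin: bench level under bay centre. Shell x -80 to +63, 90 mm wide. Open bay 106 x 66 mm (x, y), floor 30, rim top 38 mm above bench, 8 mm play round a pack. Contact tower in the bay, x -53 to -33, 39 mm high: a pack's undercut end fits over it; reversed, a pack rides up on it. Lamp panel at -x end. Pack seated right: both x axes agree, its origin on the bay floor.
- red_charger: Red charger, fixed. Origin: bench level under bay centre. Shell x -80 to +63, 90 mm wide. Open bay 106 x 66 mm (x, y), floor 30, rim top 38 mm above bench, 8 mm play round a pack. Contact tower in the bay, x -53 to -33, 39 mm high: a pack's undercut end fits over it; reversed, a pack rides up on it. Lamp panel at -x end. Pack seated right: both x axes agree, its origin on the bay floor.
- blue_charger: Blue charger, fixed. Origin: bench level under bay centre. Shell x -80 to +63, 90 mm wide. Open bay 106 x 66 mm (x, y), floor 30, rim top 38 mm above bench, 8 mm play round a pack. Contact tower in the bay, x -53 to -33, 39 mm high: a pack's undercut end fits over it; reversed, a pack rides up on it. Lamp panel at -x end. Pack seated right: both x axes agree, its origin on the bay floor.
- mat: Black ribbed rubber bench mat, fixed, 150 x 130 mm (x by y), 3 mm thick, clear at the start: a free place to stand a pack meanwhile. Origin: on the bench under its centre; z up.
- hammer: Bystander: ball-peen hammer, loose, lying on the bench beyond the chargers; wooden handle 290 mm long along its x, steel head 89 mm long across its +x end, about 30 mm tall. Origin: on the bench under the middle of the handle.
- oil_bottle: Bystander: green oil bottle with white cap, loose, upright, 48 mm diameter, 135 mm tall. Origin: centre of its underside.
- tape_roll: Bystander: roll of pale masking tape lying flat, loose, 100 mm outside diameter, 76 mm hole, 25 mm high. Origin: centre of its underside.
There are look-alikes about, which are no part of the job. Leave any purple or turquoise look-alike of the yellow_charger alone.

How it is judged:
By the outcome, as a careful person would: the job done as asked, in the order asked, and still so for the second after the job is handed in, with the robot touching nothing.
It also fails if it takes over 102 s, if anything falls off the work surface, if the arm or the gripper's body presses on something with over 40 N, if the wrist force passes 120 N, or if a joint passes its speed limit or range.

### The arm

A 6-joint arm with a two-finger parallel gripper is mounted at the origin on the work surface. World frame = base frame: x ahead of the robot, y to its left, z up, the work surface at z = 0. Lengths are in m, angles in rad, forces in N, time in s.
With the tool pointing down it reaches from about 0.3 to 0.775 m from the base axis. Payload 14.6 kg.
Tool frame: the origin (TCP) lies on the centre line of the jaws, within the pads' length; the fingertips stand 22 mm ahead of it and the grasp point (between the pads) lies 3 mm ahead of it; z points along the fingers, y is the line along which they close (so a half turn about z gives the same grasp; the last joint's range is limited). The gripper opens to 94 mm and grips with 3 to 60 N. Pads are 16 mm wide; open, the fingers measure 119 mm over their backs; the gripper's body (75 mm by 177 mm) begins 78 mm behind the grasp point.
Start: joints at [-1.239, 0.3, 1.521, -0, 1.321, -0.067], TCP at [0.214, -0.507, 0.227] pointing down, gripper open.
Joint ranges: [-3.03, 3.03], [-0.79, 2.21], [0.23, 2.52], [-1.04, 4.18], [0, 3.07], [-2.55, 2.55]. Speed limits (rad/s): [2.22, 2.22, 2.57, 3.14, 3.14, 3.14].

### API

Orientations are given as a 3x3 rotation matrix whose columns are the frame's x, y, z axes.
In Python, from rig import sensors, cams, robot gives the robot as it stands.
- The arm moves only by the shell command python3 -m jog 'ROWS'. ROWS is JSON, a list of rows, each a list of 7 numbers: the shift along the tool's x, y, z in cm, then the turn, a rotation vector about the tool's x, y, z in rad, then the opening, from 0 (shut) to 1 (fully open). A call has 1 to 10 rows; each row is the pose to reach, as a shift and turn from the pose commanded when the call began, along the tool's axes at that moment; what a row does not reach only later rows make up. A row lasts 1/8 s, in which the tool goes at most 62.5 mm and 10.7 degrees, less where a joint would pass 70% of its speed; a pose out of reach is approached as far as the arm can. A call with a gripper value outside its range is refused whole. The fingers move at their own pace and stop on an object; the grip force is fixed at half the most. Time passes only in rows, so rows that repeat a pose let the fingers close. It gives the time, the measured TCP pose, the force, the opening and the grip force at its end, in the units of the state.
- sensors.get_state(): the state, without advancing time (a new reading comes with each control period).
- cams.camera(name): name is "scene" or "side" or "wrist"; returns a dict with "color" (420x560x3 uint8, red, green, blue), "intrinsics" (3x3 intrinsics, pixels), "world_from_camera" (4x4, takes a point from camera to world coordinates). Camera axes: x right, y down, z forward; pixel columns grow to the right and rows downward; lengths in m; the calibration is good to about 2 mm. A picture is of the moment at which its call begins. There is no depth.
- robot.job_done(): hands the job in; it is judged then, once.
Trained networks look in a picture, given as the dict that the camera call returned (one of the last four; its "shot" number tells which), for a name from the list of things; names that differ only in an ending like _2 or _b are one class to them, and where a whole thing is asked for, a point or a joint stands for the part that bears it (a point fixed in the world has none). Each returns a list of dicts, best first, with "score" (0 to 1); they miss things now and then, are a little off and sometimes report something else, mostly with a low value. They report only what shows in the picture. A call takes as long as a camera call. They do not tell look-alikes from the thing itself.
- cams.find_in(thing, picture): "extent" ([centre column, centre row, width, height] in pixels, round what is visible of it).
The state is a dict: "time": time; "qpos": joint angles; "qvel": joint speeds; "joint_torque": joint torques, N m; "tool_pos": TCP position; "tool_rot": TCP orientation; "contact_force": force on the tool from outside, world axes, zero at the start; "moment": the same for the moment, N m; "opening": finger opening in m; "gripper_force": force on a finger pad.
Only numpy, scipy, OpenCV 4.12 (cv2) and the standard library are available. Lean on these libraries where they do the work, as an engineer would, in place of code of your own. Each camera call takes 0.05 s, during which the arm holds its last target. There are 200 camera calls.

## Working session

There is one attempt and no reset: what is moved stays moved. The work goes in short steps, Python scripts to look and compute and a shell command to move; the robot and the scene stay as the last step left them, time stands still between calls to the robot, and variables do not carry over. Pictures are saved under pics/ and viewed, at most 16 in all, crops included, and the job is handed in when it is done.

```bash
mkdir -p pics; ls; cat > h.py <<'E'
import numpy as np, cv2
from rig import sensors, cams, robot
def ray(c,u,v):
    K=c["intrinsics"];T=c["world_from_camera"]
    d=T[:3,:3]@np.linalg.solve(K,[u,v,1.]);return T[:3,3],d
def at(c,u,v,z):
    o,d=ray(c,u,v);return o+d*(z-o[2])/d[2]
def px(c,p):
    T=c["world_from_camera"];q=T[:3,:3].T@(np.array(p)-T[:3,3]);q=c["intrinsics"]@q;return q[:2]/q[2]
def save(c,n,crop=None,s=1):
    im=c["color"][...,::-1]
    if crop: a,b,w,h=crop;im=im[b:b+h,a:a+w]
    cv2.imwrite("pics/"+n,cv2.resize(im,None,fx=s,fy=s,interpolation=cv2.INTER_CUBIC))
E
python3 - <<'E'
from h import *
for n in ("scene","side"):
    c=cams.camera(n); save(c,n+".png",s=1.4)
    print(n,c["world_from_camera"].round(3).tolist(),c["intrinsics"].round(1).tolist())
    for t in "yellow_pack red_pack blue_pack yellow_charger red_charger blue_charger mat hammer oil_bottle tape_roll".split():
        for d in cams.find_in(t,c)[:3]: print(t,round(d["score"],2),np.round(d["extent"]).tolist())
E
```

```text
pics
scene [[0.445, 0.683, -0.579, 1.347], [0.895, -0.351, 0.273, -0.385], [-0.017, -0.64, -0.768, 1.156], [0.0, 0.0, 0.0, 1.0]] [[490.6, 0.0, 283.0], [0.0, 490.6, 211.1], [0.0, 0.0, 1.0]]
yellow_pack 0.94 [328.0, 229.0, 29.0, 39.0]
red_pack 0.79 [159.0, 247.0, 39.0, 35.0]
blue_pack 0.71 [249.0, 246.0, 38.0, 34.0]
blue_pack 0.7 [420.0, 210.0, 19.0, 35.0]
yellow_charger 0.96 [252.0, 259.0, 65.0, 41.0]
yellow_charger 0.83 [165.0, 191.0, 47.0, 40.0]
yellow_charger 0.68 [230.0, 338.0, 66.0, 61.0]
red_charger 0.6 [326.0, 239.0, 49.0, 46.0]
blue_charger 0.88 [161.0, 260.0, 61.0, 36.0]
blue_charger 0.19 [250.0, 244.0, 37.0, 37.0]
mat 0.7 [376.0, 167.0, 59.0, 42.0]
hammer 0.88 [334.0, 291.0, 104.0, 68.0]
oil_bottle 0.98 [420.0, 211.0, 19.0, 38.0]
oil_bottle 0.18 [328.0, 238.0, 47.0, 45.0]
tape_roll 0.89 [262.0, 200.0, 36.0, 31.0]
side [[-0.888, -0.287, 0.358, 0.114], [-0.459, 0.517, -0.723, 0.852], [0.023, -0.806, -0.591, 0.764], [0.0, 0.0, 0.0, 1.0]] [[525.6, 0.0, 286.8], [0.0, 525.6, 202.8], [0.0, 0.0, 1.0]]
yellow_pack 0.9 [231.0, 216.0, 46.0, 36.0]
yellow_pack 0.53 [229.0, 365.0, 111.0, 90.0]
red_pack 0.98 [369.0, 145.0, 37.0, 24.0]
red_pack 0.36 [366.0, 161.0, 61.0, 34.0]
blue_pack 0.8 [295.0, 176.0, 37.0, 26.0]
yellow_charger 0.79 [418.0, 197.0, 23.0, 33.0]
yellow_charger 0.68 [250.0, 138.0, 57.0, 27.0]
yellow_charger 0.59 [291.0, 187.0, 66.0, 35.0]
red_charger 0.79 [233.0, 239.0, 85.0, 42.0]
blue_charger 0.95 [367.0, 160.0, 63.0, 34.0]
mat 0.56 [227.0, 366.0, 111.0, 86.0]
hammer 0.93 [180.0, 195.0, 85.0, 78.0]
oil_bottle 0.92 [118.0, 280.0, 27.0, 57.0]
tape_roll 0.64 [339.0, 234.0, 47.0, 42.0]
```

View pics/scene.png

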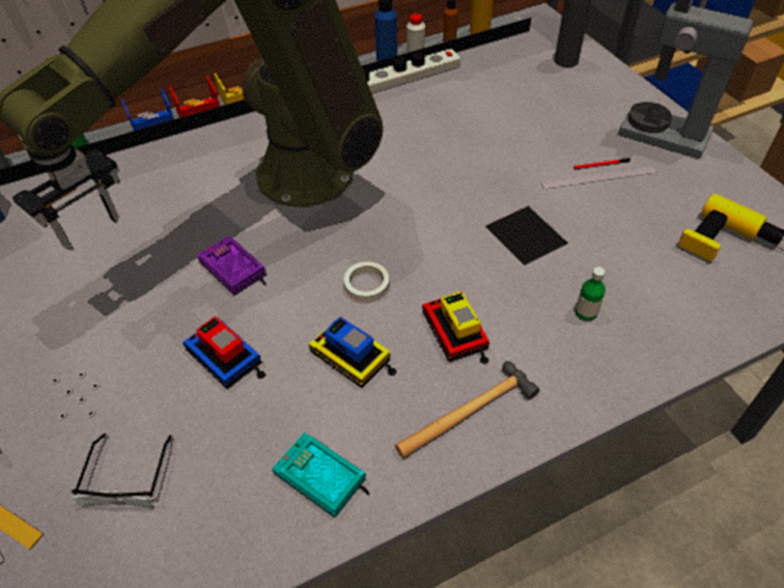

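View pics/side.png

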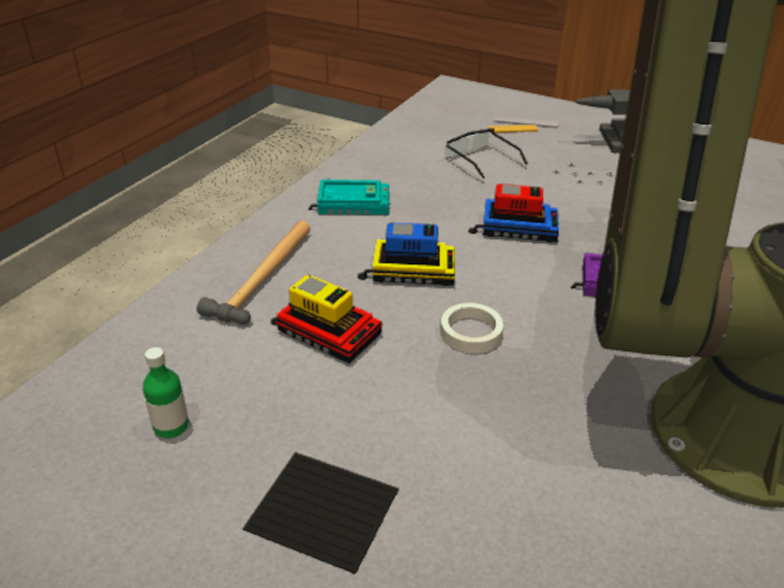

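Scene shows (in 560-px pixels) the red pack at (159,247) on the blue charger, the blue pack at (249,246) on the yellow charger and the yellow pack at (328,229) on the red charger. Lamps all point towards the robot, and the mat at (376,167) is clear. Possible mix-ups: purple charger (165,191), turquoise charger (230,338), yellow drill (~525,160), green bottle (420,210).

```bash
cat >> h.py <<'E'
HUE={"yellow":(22,34),"red":(174,4),"blue":(108,122)}
def mask(c,col):
    h=cv2.cvtColor(c["color"],cv2.COLOR_RGB2HSV);a,b=HUE[col];H=h[...,0]
    m=((H>=a)&(H<=b)) if a<b else ((H>=a)|(H<=b))
    return (m&(h[...,1]>130)&(h[...,2]>60)).astype(np.uint8)
def blobs(c,col,z,amin=60):
    n,l,st,ce=cv2.connectedComponentsWithStats(mask(c,col))
    r=[]
    for i in range(1,n):
        if st[i,4]<amin: continue
        v,u=np.nonzero(l==i); P=np.array([at(c,a,b,z)[:2] for a,b in zip(u,v)],np.float32)
        (cx,cy),(w,h),ang=cv2.minAreaRect(P*1000)
        if w<h: w,h,ang=h,w,ang+90
        r.append((st[i,4],ce[i].round().tolist(),[round(cx),round(cy)],round(w),round(h),round((ang+90)%180-90,1)))
    return r
E
python3 - <<'E'
from h import *
c=cams.camera("scene"); save(c,"crop.png",(110,180,290,130),2.6)
for col in HUE:
    print(col); [print(b) for b in blobs(c,col,.04)]
print("mat",at(c,376,167,0.003))
for n,e in dict(red=(159,247),blue=(249,246),yellow=(328,229)).items(): print(n,at(c,*e,.07).round(3))
for n,e in dict(tape=(262,200),bottle=(420,229)).items(): print(n,at(c,*e,.01).round(3))
w=cams.camera("wrist");print(w["world_from_camera"].round(3).tolist(),w["intrinsics"].round(1).tolist())
s=sensors.get_state();print(s["tool_pos"].round(3),s["tool_rot"].round(2).tolist(),s["time"])
E
```

```text
yellow
(np.int32(1109), [78.0, 19.0], [-878, -307], 427, 207, -34.9)
(np.int32(701), [27.0, 65.0], [-660, -550], 314, 195, -53.4)
(np.int32(495), [526.0, 151.0], [638, 825], 134, 72, 18.9)
(np.int32(140), [501.0, 170.0], [671, 695], 83, 33, 21.4)
(np.int32(300), [328.0, 222.0], [601, 110], 95, 57, -4.0)
(np.int32(396), [251.0, 256.0], [585, -131], 144, 88, 25.7)
red
(np.int32(307), [140.0, 72.0], [-413, -167], 164, 125, -1.0)
(np.int32(86), [426.0, 117.0], [351, 648], 121, 13, 74.6)
(np.int32(394), [323.0, 238.0], [627, 86], 146, 93, -5.3)
(np.int32(444), [157.0, 243.0], [443, -356], 113, 58, 19.6)
blue
(np.int32(95), [518.0, 3.0], [-86, 1501], 119, 81, 61.7)
(np.int32(75), [276.0, 11.0], [-561, 503], 63, 62, 64.7)
(np.int32(592), [486.0, 59.0], [192, 1081], 185, 153, -4.1)
(np.int32(194), [108.0, 85.0], [-359, -301], 110, 50, -90.0)
(np.int32(411), [249.0, 243.0], [561, -123], 103, 63, 24.9)
(np.int32(372), [157.0, 256.0], [470, -360], 145, 86, 20.2)
mat [0.44869453 0.38214757 0.003     ]
red [ 0.488 -0.356  0.07 ]
blue [ 0.597 -0.136  0.07 ]
yellow [0.644 0.085 0.07 ]
tape [ 0.413 -0.015  0.01 ]
bottle [0.728 0.35  0.01 ]
[[0.388, -0.898, -0.209, 0.273], [-0.922, -0.378, -0.087, -0.482], [-0.001, 0.226, -0.974, 0.386], [0.0, 0.0, 0.0, 1.0]] [[320.6, 0.0, 275.6], [0.0, 320.6, 203.8], [0.0, 0.0, 1.0]]
[ 0.214 -0.507  0.227] [[0.92, 0.39, 0.0], [0.39, -0.92, 0.0], [0.0, 0.0, -1.0]] 1.2
```

View pics/crop.png

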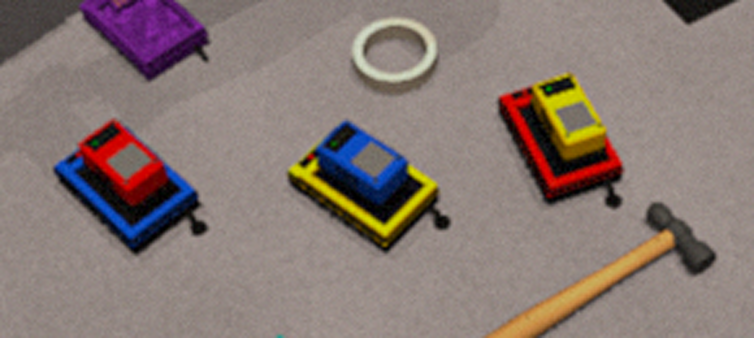

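The crop confirms the colour pairings and that all the lamps point robot-side. The back-projected shells (145x88 mm) match the stated 143x90 mm. Order: yellow to mat, red to red, blue to blue, yellow to yellow.

```bash
cat >> h.py <<'E'
def go(x,y,z,yaw):
    "mm, deg: prints the jog shift/turn"
    s=sensors.get_state();R=s["tool_rot"];p=s["tool_pos"]
    a=np.radians(yaw);T=np.array([[np.cos(a),np.sin(a),0],[np.sin(a),-np.cos(a),0],[0,0,-1]])
    d=R.T@(np.array([x,y,z])/1000-p)*100
    r=cv2.Rodrigues(R.T@T)[0].ravel()
    print("go",d.round(2),r.round(3),"dist mm",round(np.linalg.norm(d)*10),"rows",round(max(np.linalg.norm(d)/6.25,np.linalg.norm(r)/.187),1),"t",round(s["time"],2))
E
python3 -c "
from h import *
go(635,85,220,-5.3);go(593,-127,260,10)"
```

```text
go [ 61.82 -38.18   0.75] [-0.    -0.     0.491] dist mm 727 rows 11.6 t 1.2
go [ 49.71 -20.27  -3.25] [ 0.    -0.     0.224] dist mm 538 rows 8.6 t 1.2
```

```bash
python3 -m jog '[[49.7,-20.3,-3.3,0,0,0.22,1],[49.7,-20.3,-3.3,0,0,0.22,1],[49.7,-20.3,-3.3,0,0,0.22,1],[49.7,-20.3,-3.3,0,0,0.22,1],[49.7,-20.3,-3.3,0,0,0.22,1],[49.7,-20.3,-3.3,0,0,0.22,1],[49.7,-20.3,-3.3,0,0,0.22,1],[49.7,-20.3,-3.3,0,0,0.22,1],[49.7,-20.3,-3.3,0,0,0.22,1],[49.7,-20.3,-3.3,0,0,0.22,1]]'
python3 - <<'E'
from h import *
c=cams.camera("wrist");save(c,"w1.png",s=1.4)
for col in HUE:
    for z in (.038,.086):
        print(col,z); [print(b) for b in blobs(c,col,z,200)]
go(635,85,220,-5.3)
E
```

```text
time: 2.45
tool_pos: [0.594, -0.1246, 0.2599]
tool_rot: [[0.983, 0.181, -0.0], [0.181, -0.983, 0.0], [-0.0, -0.0, -1.0]]
contact_force: [0.6, -0.2, -0.1]
opening: 0.0935
gripper_force: 0.0
yellow 0.038
(np.int32(2677), [69.0, 119.0], [624, 122], 102, 60, -4.8)
(np.int32(2383), [272.0, 184.0], [578, -127], 140, 87, 23.2)
yellow 0.086
(np.int32(2677), [69.0, 119.0], [628, 93], 89, 53, -4.8)
(np.int32(2383), [272.0, 184.0], [588, -126], 122, 76, 23.2)
red 0.038
(np.int32(3375), [110.0, 134.0], [618, 89], 141, 95, -5.3)
red 0.086
(np.int32(3375), [110.0, 134.0], [623, 63], 123, 83, -5.3)
blue 0.038
(np.int32(2130), [276.0, 200.0], [573, -130], 101, 58, 25.1)
(np.int32(499), [443.0, 269.0], [528, -355], 62, 34, 79.7)
(np.int32(348), [406.0, 347.0], [410, -336], 55, 24, 29.6)
blue 0.086
(np.int32(2130), [276.0, 200.0], [584, -128], 88, 50, 25.1)
(np.int32(499), [443.0, 269.0], [544, -324], 54, 30, 79.7)
(np.int32(348), [406.0, 347.0], [442, -308], 48, 21, 29.6)
go [  7.91 -20.     4.  ] [-0.     0.001  0.273] dist mm 219 rows 3.5 t 2.5
```

View pics/w1.png

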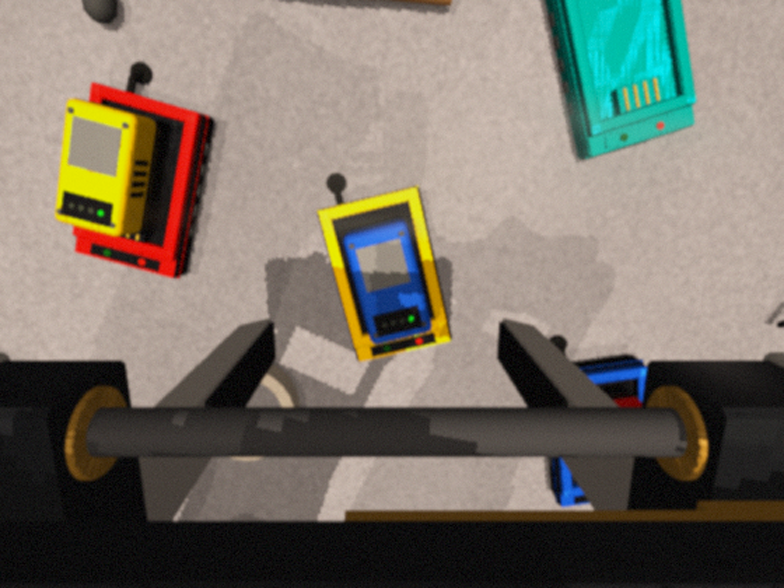

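The wrist view shows the blue pack in the yellow charger at about (276,200) and the yellow pack on the red charger at (75,119), both with lamps towards the robot. Next I move above the yellow pack and look again.

```bash
python3 -m jog '[[7.5,-20.8,4,0,0,0.27,1],[7.5,-20.8,4,0,0,0.27,1],[7.5,-20.8,4,0,0,0.27,1],[7.5,-20.8,4,0,0,0.27,1],[7.5,-20.8,4,0,0,0.27,1]]'
python3 - <<'E'
from h import *
c=cams.camera("wrist");save(c,"w2.png",s=1)
print(blobs(c,"yellow",.086,200));print(blobs(c,"red",.038,200))
go(626,91,72,-5)
E
```

```text
time: 3.12
tool_pos: [0.6291, 0.0925, 0.2197]
tool_rot: [[0.996, -0.089, -0.001], [-0.089, -0.996, -0.0], [-0.001, 0.0, -1.0]]
contact_force: [-0.2, -1.3, 1.0]
opening: 0.0933
gripper_force: 0.0
[(np.int32(412), [347.0, 11.0], [782, 19], 84, 7, -82.8), (np.int32(1926), [455.0, 196.0], [600, -93], 114, 74, 22.6), (np.int32(1807), [271.0, 185.0], [632, 95], 81, 49, -4.2)]
[(np.int32(3687), [277.0, 194.0], [618, 93], 141, 87, -5.7)]
go [-3.200e-01  1.000e-02  1.482e+01] [ 0.     0.001 -0.003] dist mm 148 rows 2.4 t 3.17
```

View pics/w2.png

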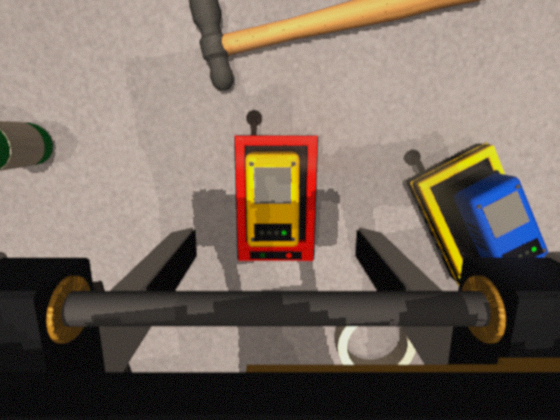

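The wrist view shows the yellow pack centred in the red charger at (271,195), with the lamp strip towards the robot. I descend and grip.

```bash
python3 -m jog '[[-0.2,-0.25,5,0,0,0,1],[-0.2,-0.25,10,0,0,0,1],[-0.2,-0.25,13.5,0,0,0,1],[-0.2,-0.25,14.8,0,0,0,1],[-0.2,-0.25,14.8,0,0,0,1],[-0.2,-0.25,14.8,0,0,0,0],[-0.2,-0.25,14.8,0,0,0,0],[-0.2,-0.25,14.8,0,0,0,0],[-0.2,-0.25,14.8,0,0,0,0],[-0.2,-0.25,14.8,0,0,0,0]]'
python3 - <<'E'
from h import *
c=cams.camera("wrist");save(c,"w3.png",(120,60,320,260),1.5)
s=sensors.get_state();p=s["tool_pos"]*1000;go(p[0],p[1],180,-5);go(449,382,180,30)
E
```

```text
time: 4.42
tool_pos: [0.6278, 0.0941, 0.0726]
tool_rot: [[0.996, -0.091, 0.0], [-0.091, -0.996, 0.0], [0.0, -0.0, -1.0]]
contact_force: [-0.3, 1.3, 1.9]
opening: 0.0495
gripper_force: 30.0
go [  0.    -0.   -10.74] [-0.    -0.    -0.004] dist mm 107 rows 1.7 t 4.47
go [-20.43 -27.04 -10.74] [-0.    -0.    -0.615] dist mm 356 rows 5.7 t 4.47
```

```bash
python3 -m jog '[[0,0,-2,0,0,0,0],[0,0,-6,0,0,0,0],[0,0,-10.7,0,0,0,0],[-3,-4,-10.7,0,0,-0.1,0],[-7.5,-10,-10.7,0,0,-0.25,0],[-12,-16,-10.7,0,0,-0.4,0],[-16,-21.5,-10.7,0,0,-0.5,0],[-19,-25.5,-10.7,0,0,-0.6,0],[-20.4,-27,-10.7,0,0,-0.61,0],[-20.4,-27,-10.7,0,0,-0.61,0]]'
python3 - <<'E'
from h import *
c=cams.camera("side");save(c,"s2.png",s=1)
c=cams.camera("wrist");save(c,"w4.png",s=1)
go(449,382,47,30)
E
```

```text
time: 5.72
tool_pos: [0.4477, 0.3832, 0.1804]
tool_rot: [[0.867, 0.499, 0.0], [0.499, -0.867, 0.0], [0.0, -0.0, -1.0]]
contact_force: [0.5, -0.5, -4.5]
opening: 0.0497
gripper_force: 30.0
go [ 1.000e-02 -9.000e-02  1.331e+01] [ 0.    -0.    -0.004] dist mm 133 rows 2.1 t 5.83
```

View pics/w4.png

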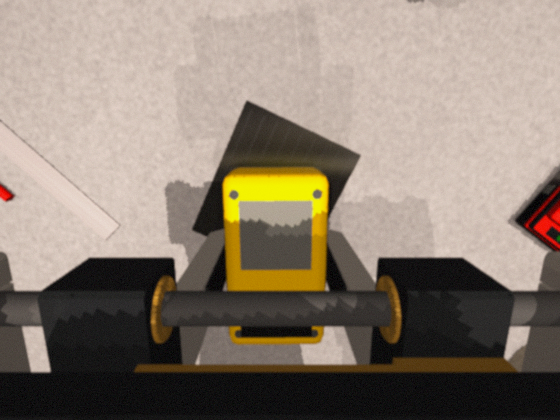

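The held yellow pack is level in the jaws. The mat corners show at (248,101), (359,155) and (193,228), so I check that its centre is under the pack.

```bash
python3 - <<'E'
from h import *
c=cams.camera("wrist")
P=[at(c,*q,.003)[:2] for q in [(248,101),(359,155),(193,228)]]
print(np.round(P,3),np.linalg.norm(P[0]-P[1]),np.linalg.norm(P[0]-P[2]), "centre",(P[1]+P[2])/2)
E
```

```text
[[0.516 0.451]
 [0.526 0.325]
 [0.369 0.44 ]] 0.12609853465453286 0.14682349436450035 centre [0.44755861 0.38240495]
```

```bash
python3 -m jog '[[0,0,4,0,0,0,0],[0,0,9,0,0,0,0],[0,0,12,0,0,0,0],[0,0,13,0,0,0,0],[0,0,13.3,0,0,0,0],[0,0,13.45,0,0,0,0],[0,0,13.45,0,0,0,0],[0,0,13.45,0,0,0,1],[0,0,13.45,0,0,0,1],[0,0,13.45,0,0,0,1]]'
python3 -c "
from h import *
s=sensors.get_state();p=s['tool_pos']*1000;go(p[0],p[1],200,30);go(478,-357,220,20)"
```

```text
time: 7.12
tool_pos: [0.4494, 0.3815, 0.0453]
tool_rot: [[0.868, 0.496, 0.0], [0.496, -0.868, 0.0], [0.001, -0.0, -1.0]]
contact_force: [-1.4, 0.2, -0.4]
opening: 0.0765
gripper_force: 0.0
go [ 1.000e-02 -0.000e+00 -1.547e+01] [-0.    -0.001 -0.005] dist mm 155 rows 2.5 t 7.12
go [-34.12  65.55 -17.5 ] [-0.    -0.001  0.17 ] dist mm 759 rows 12.2 t 7.12
```

```bash
python3 -m jog '[[0,0,-5,0,0,0,1],[0,0,-11,0,0,0,1],[0,0,-17.5,0,0,0,1],[-34.1,65.5,-17.5,0,0,0.17,1],[-34.1,65.5,-17.5,0,0,0.17,1],[-34.1,65.5,-17.5,0,0,0.17,1],[-34.1,65.5,-17.5,0,0,0.17,1],[-34.1,65.5,-17.5,0,0,0.17,1],[-34.1,65.5,-17.5,0,0,0.17,1],[-34.1,65.5,-17.5,0,0,0.17,1]]'
python3 -c "
from h import *
go(470,-357,220,20)"
```

```text
time: 8.38
tool_pos: [0.466, -0.0578, 0.2194]
tool_rot: [[0.94, 0.342, 0.001], [0.342, -0.94, -0.0], [0.001, 0.0, -1.0]]
contact_force: [0.3, -0.1, 0.5]
opening: 0.094
gripper_force: 0.0
go [-9.85 28.26 -0.06] [ 0.    -0.001 -0.   ] dist mm 299 rows 4.8 t 8.38
```

```bash
python3 -m jog '[[-9.8,28,0,0,0,0,1],[-9.8,28,0,0,0,0,1],[-9.8,28,0,0,0,0,1],[-9.8,28,0,0,0,0,1],[-9.8,28,0,0,0,0,1],[-9.8,28,0,0,0,0,1],[-9.8,28,0,0,0,0,1]]'
python3 - <<'E'
from h import *
c=cams.camera("wrist");save(c,"w5.png",s=1)
print(blobs(c,"red",.086,200));print(blobs(c,"blue",.038,200))
go(470,-357,72,20)
E
```

```text
time: 9.25
tool_pos: [0.4698, -0.3519, 0.2188]
tool_rot: [[0.94, 0.342, -0.0], [0.342, -0.94, 0.0], [-0.0, -0.0, -1.0]]
contact_force: [-0.5, 0.6, 0.2]
opening: 0.0937
gripper_force: 0.0
[(np.int32(3088), [277.0, 199.0], [469, -354], 90, 51, 19.9)]
[(np.int32(1863), [80.0, 21.0], [559, -118], 71, 39, -70.1), (np.int32(3240), [278.0, 193.0], [460, -359], 139, 86, 19.2)]
go [-0.19  0.52 14.71] [-0.    -0.     0.001] dist mm 147 rows 2.4 t 9.3
```

View pics/w5.png

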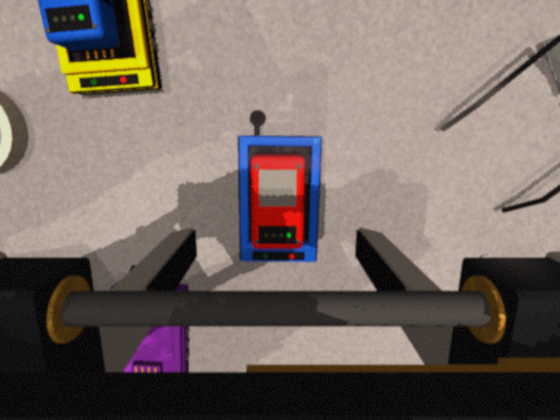

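The wrist view shows the red pack in the blue charger at (277,199), lamps towards the robot, with the jaws straddling it. I grip it.

```bash
python3 -m jog '[[-0.1,0.15,5,0,0,0,1],[-0.1,0.15,10,0,0,0,1],[-0.1,0.15,13.5,0,0,0,1],[-0.1,0.15,14.7,0,0,0,1],[-0.1,0.15,14.7,0,0,0,1],[-0.1,0.15,14.7,0,0,0,0],[-0.1,0.15,14.7,0,0,0,0],[-0.1,0.15,14.7,0,0,0,0],[-0.1,0.15,14.7,0,0,0,0],[-0.1,0.15,14.7,0,0,0,0]]'
python3 - <<'E'
from h import *
s=sensors.get_state();p=s["tool_pos"]*1000;go(p[0],p[1],190,20);go(627,92,190,-5.5)
E
```

```text
time: 10.55
tool_pos: [0.4693, -0.3542, 0.072]
tool_rot: [[0.94, 0.342, -0.0], [0.342, -0.94, 0.0], [-0.0, -0.0, -1.0]]
contact_force: [-1.8, 0.4, 0.3]
opening: 0.0499
gripper_force: 30.0
go [ -0.   -0.  -11.8] [-0.  0. -0.] dist mm 118 rows 1.9 t 10.55
go [ 30.07 -36.54 -11.8 ] [-0.     0.     0.445] dist mm 488 rows 7.8 t 10.55
```

```bash
python3 -m jog '[[0,0,-2,0,0,0,0],[0,0,-6,0,0,0,0],[0,0,-11.8,0,0,0,0],[2.5,-3,-11.8,0,0,0.05,0],[6.5,-7.8,-11.8,0,0,0.1,0],[10.5,-12.6,-11.8,0,0,0.17,0],[14.5,-17.4,-11.8,0,0,0.24,0],[18.5,-22.2,-11.8,0,0,0.3,0],[22.5,-27,-11.8,0,0,0.37,0],[26.3,-32,-11.8,0,0,0.42,0]]'
python3 -m jog '[[2.5,-3,0,0,0,0.025,0],[3.7,-4.6,0,0,0,0.025,0],[3.7,-4.6,0,0,0,0.025,0],[3.7,-4.6,0,0,0,0.025,0]]'
python3 - <<'E'
from h import *
c=cams.camera("wrist");save(c,"w6.png",s=1)
c=cams.camera("scene");print(blobs(c,"red",.038,100))
go(627,93,72,-5.5)
E
```

```text
time: 11.8
tool_pos: [0.6072, 0.0381, 0.1894]
tool_rot: [[0.997, -0.073, -0.001], [-0.073, -0.997, -0.0], [-0.001, 0.0, -1.0]]
contact_force: [0.5, -0.3, -3.2]
opening: 0.0501
gripper_force: 30.0
time: 12.3
tool_pos: [0.6468, 0.0789, 0.1894]
tool_rot: [[0.995, -0.096, -0.001], [-0.096, -0.995, -0.0], [-0.001, 0.0, -1.0]]
contact_force: [1.1, 0.4, -3.8]
opening: 0.0499
gripper_force: 30.0
[(np.int32(311), [140.0, 73.0], [-415, -167], 163, 126, -1.2), (np.int32(376), [332.0, 208.0], [543, 150], 116, 68, -8.0), (np.int32(469), [325.0, 236.0], [626, 89], 148, 93, -7.1)]
go [-2.12 -1.24 11.79] [ 0.     0.    -0.001] dist mm 120 rows 1.9 t 12.4
```

View pics/w6.png

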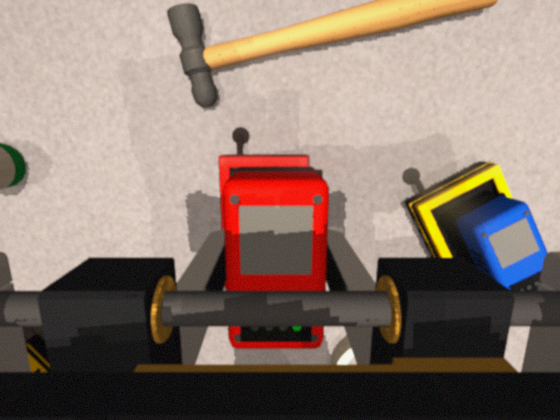

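The red pack is held straight above the red charger. The charger's far rim corners show at (220,157) and (308,156), and I use them to check the bay position before correcting and lowering.

```bash
python3 -m jog '[[-1,-0.6,1,0,0,0,0],[-2.1,-1.25,2,0,0,0,0],[-2.1,-1.25,3,0,0,0,0],[-2.1,-1.25,3,0,0,0,0]]'
python3 - <<'E'
from h import *
c=cams.camera("wrist");save(c,"w7.png",(180,80,200,270),2.2)
m=mask(c,"red"); 
import sys
# far rim: front red rows
v,u=np.nonzero(m[100:200,200:340]); v+=100;u+=200
r0=v.min(); print("far row",r0, "cols at +5",u[v==r0+5].min(),u[v==r0+5].max())
a=at(c,u[v==r0+5].min(),r0,.038);b=at(c,u[v==r0+5].max(),r0,.038);mid=(a+b)/2
x=np.array([np.cos(-.096),np.sin(-.096),0]);print(a,b,"origin",(mid-.063*x).round(4))
go(627,93,72,-5.5)
E
```

```text
time: 12.9
tool_pos: [0.6275, 0.0933, 0.1593]
tool_rot: [[0.995, -0.097, -0.001], [-0.097, -0.995, -0.0], [-0.001, 0.0, -1.0]]
contact_force: [0.4, -0.2, -3.9]
opening: 0.0496
gripper_force: 30.0
far row 133 cols at +5 226 326
[0.69274616 0.12906284 0.038     ] [0.68445885 0.04425483 0.038     ] origin [0.6259 0.0927 0.038 ]
go [-0.07  0.04  8.79] [ 0.     0.    -0.001] dist mm 88 rows 1.4 t 12.95
```

View pics/w7.png

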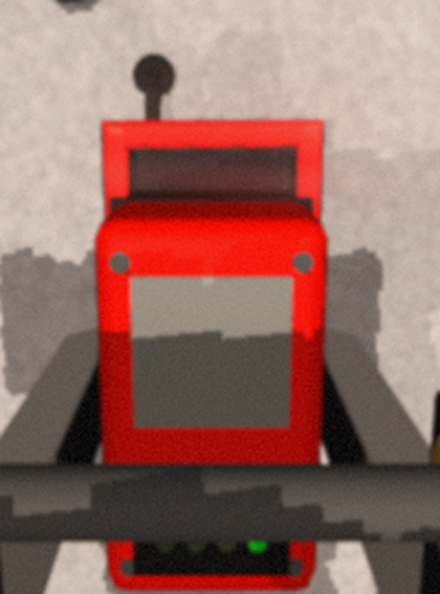

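The pack is aligned over the bay, and the independent estimate of the origin (626,93) agrees. I lower slowly.

```bash
python3 -m jog '[[-0.05,0,3,0,0,0,0],[-0.05,0,5.5,0,0,0,0],[-0.05,0,7,0,0,0,0],[-0.05,0,8,0,0,0,0],[-0.05,0,8.4,0,0,0,0],[-0.05,0,8.65,0,0,0,0],[-0.05,0,8.7,0,0,0,0],[-0.05,0,8.7,0,0,0,0]]'
```

```text
time: 13.95
tool_pos: [0.6272, 0.0939, 0.0733]
tool_rot: [[0.995, -0.096, 0.001], [-0.096, -0.995, 0.0], [0.001, -0.0, -1.0]]
contact_force: [-0.0, 0.3, -4.0]
opening: 0.0497
gripper_force: 30.0
```

```bash
python3 -m jog '[[0,0,0.05,0,0,0,0],[0,0,0.1,0,0,0,0],[0,0,0.15,0,0,0,0],[0,0,0.15,0,0,0,0]]'
```

```text
time: 14.45
tool_pos: [0.6272, 0.0939, 0.072]
tool_rot: [[0.995, -0.096, 0.0], [-0.096, -0.995, 0.0], [0.0, -0.0, -1.0]]
contact_force: [-3.1, -0.6, 4.9]
opening: 0.0499
gripper_force: 30.0
```

Contact now registers (the force rose from −4 to +5 N) at the expected height, so it is seated. I release, lift, and move to the blue pack.

```bash
python3 -m jog '[[0,0,0,0,0,0,1],[0,0,0,0,0,0,1],[0,0,0,0,0,0,1],[0,0,0,0,0,0,1],[0,0,-5,0,0,0,1],[0,0,-10,0,0,0,1],[0,0,-14.8,0,0,0,1],[0,0,-14.8,0,0,0,1]]'
python3 - <<'E'
from h import *
c=cams.camera("wrist")
print(blobs(c,"red",.086,200))
save(c,"w8.png",(180,80,200,220),2.2)
go(584,-126,220,25)
E
```

```text
time: 15.45
tool_pos: [0.6283, 0.0941, 0.2237]
tool_rot: [[0.995, -0.096, 0.007], [-0.096, -0.995, 0.001], [0.007, -0.001, -1.0]]
contact_force: [-0.7, 0.1, -1.4]
opening: 0.0936
gripper_force: 0.0
[(np.int32(6794), [277.0, 196.0], [628, 92], 121, 75, -5.5)]
go [-2.22 22.31  0.06] [ 0.    -0.003 -0.533] dist mm 224 rows 3.6 t 15.5
```

View pics/w8.png

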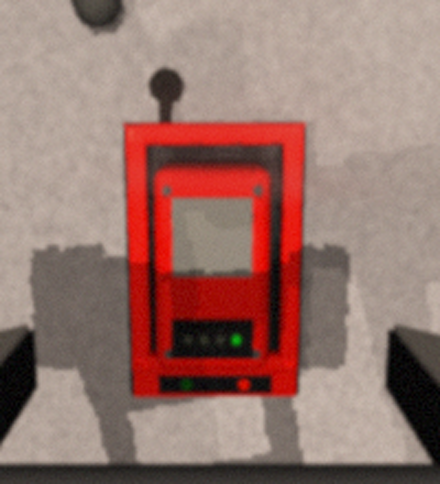

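The red pack sits centred in the red bay with its lamps robot-side.

```bash
python3 -m jog '[[-2.2,22.3,0,0,0,-0.53,1],[-2.2,22.3,0,0,0,-0.53,1],[-2.2,22.3,0,0,0,-0.53,1],[-2.2,22.3,0,0,0,-0.53,1],[-2.2,22.3,0,0,0,-0.53,1],[-2.2,22.3,0,0,0,-0.53,1]]'
python3 - <<'E'
from h import *
c=cams.camera("wrist");save(c,"w9.png",s=1)
b=[x for x in blobs(c,"blue",.086,200)];print(b);print(blobs(c,"yellow",.038,200))
go(b[0][2][0],b[0][2][1],72,b[0][5])
E
```

```text
time: 16.25
tool_pos: [0.5836, -0.1254, 0.2184]
tool_rot: [[0.907, 0.42, -0.001], [0.42, -0.907, 0.001], [-0.001, -0.001, -1.0]]
contact_force: [0.3, -0.1, 0.1]
opening: 0.0942
gripper_force: 0.0
[(np.int32(2745), [278.0, 199.0], [583, -128], 89, 50, 24.8), (np.int32(406), [378.0, 345.0], [488, -286], 46, 11, 19.2)]
[(np.int32(2889), [274.0, 180.0], [578, -127], 140, 86, 23.8)]
go [-0.19  0.26 14.66] [-0.001  0.001  0.002] dist mm 147 rows 2.3 t 16.3
```

```bash
python3 -m jog '[[-0.2,0.25,5,0,0,0,1],[-0.2,0.25,10,0,0,0,1],[-0.2,0.25,13.5,0,0,0,1],[-0.2,0.25,14.7,0,0,0,1],[-0.2,0.25,14.7,0,0,0,1],[-0.2,0.25,14.7,0,0,0,0],[-0.2,0.25,14.7,0,0,0,0],[-0.2,0.25,14.7,0,0,0,0],[-0.2,0.25,14.7,0,0,0,0],[-0.2,0.25,14.7,0,0,0,0]]'
python3 - <<'E'
from h import *
s=sensors.get_state();p=s["tool_pos"]*1000;go(p[0],p[1],160,25);go(469,-355,160,19.7)
E
```

```text
time: 17.55
tool_pos: [0.5829, -0.129, 0.0725]
tool_rot: [[0.907, 0.42, -0.0], [0.42, -0.907, 0.0], [-0.0, -0.0, -1.0]]
contact_force: [-1.2, 0.9, 1.5]
opening: 0.0499
gripper_force: 30.0
go [-0.   -0.   -8.75] [-0.     0.    -0.003] dist mm 87 rows 1.4 t 17.55
go [-19.84  15.71  -8.75] [-0.    0.    0.09] dist mm 268 rows 4.3 t 17.55
```

```bash
python3 -m jog '[[0,0,-2,0,0,0,0],[0,0,-5.5,0,0,0,0],[0,0,-8.7,0,0,0,0],[-3,2.4,-8.7,0,0,0,0],[-7.5,6,-8.7,0,0,0.03,0],[-12,9.5,-8.7,0,0,0.06,0],[-16.5,13,-8.7,0,0,0.09,0],[-19,15,-8.7,0,0,0.09,0],[-19.8,15.7,-8.7,0,0,0.09,0],[-19.8,15.7,-8.7,0,0,0.09,0]]'
python3 - <<'E'
from h import *
c=cams.camera("wrist");save(c,"w10.png",(150,80,260,270),2.2)
go(469,-355,73,19.7)
for h in (.163-.072+.086-.003,): print(blobs(c,"blue",.16-.0725+.086,300),blobs(c,"blue",.038,300))
# expected far rim corners of blue charger
R=lambda a:np.array([[np.cos(a),-np.sin(a)],[np.sin(a),np.cos(a)]])
for y in (45,-45): print(px(c,[*(np.array([468,-356])+R(np.radians(19.5))@[63,y])/1000,.038]).round(1))
E
```

```text
time: 18.8
tool_pos: [0.4692, -0.3545, 0.159]
tool_rot: [[0.942, 0.337, -0.001], [0.337, -0.942, 0.001], [-0.0, -0.001, -1.0]]
contact_force: [0.2, 0.5, -3.7]
opening: 0.0504
gripper_force: 30.0
go [-0.09  0.08  8.61] [-0.001  0.     0.   ] dist mm 86 rows 1.4 t 18.85
[(np.int32(8635), [276.0, 212.0], [492, -346], 75, 48, 19.7), (np.int32(759), [276.0, 338.0], [434, -367], 47, 10, -70.3)] [(np.int32(8635), [276.0, 212.0], [457, -359], 146, 94, 19.7), (np.int32(759), [276.0, 338.0], [344, -400], 91, 19, -70.3)]
[224.1 133. ]
[329.8 133.2]
```

View pics/w10.png

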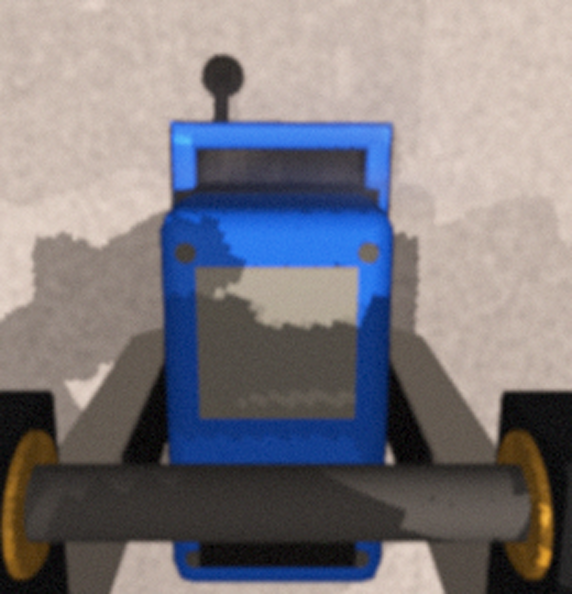

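The blue pack is over the blue bay. The far rim at row 135 implies about 2 mm back, well within the play, so I nudge and lower.

```bash
python3 -m jog '[[-0.1,0.05,3,0,0,0,0],[-0.2,0.05,5.5,0,0,0,0],[-0.2,0.05,7,0,0,0,0],[-0.2,0.05,8,0,0,0,0],[-0.2,0.05,8.4,0,0,0,0],[-0.2,0.05,8.6,0,0,0,0],[-0.2,0.05,8.7,0,0,0,0],[-0.2,0.05,8.75,0,0,0,0],[-0.2,0.05,8.75,0,0,0,0]]'
```

```text
time: 19.98
tool_pos: [0.4678, -0.356, 0.0726]
tool_rot: [[0.942, 0.337, 0.001], [0.337, -0.942, -0.0], [0.0, 0.001, -1.0]]
contact_force: [-1.8, 1.5, 1.7]
opening: 0.0501
gripper_force: 30.0
```

Force went from −3.7 to +1.7 N: in contact at the right height. I release and lift.

```bash
python3 -m jog '[[0,0,0.05,0,0,0,0],[0,0,0.05,0,0,0,1],[0,0,0.05,0,0,0,1],[0,0,0.05,0,0,0,1],[0,0,0.05,0,0,0,1],[0,0,-5,0,0,0,1],[0,0,-10,0,0,0,1],[0,0,-14.8,0,0,0,1],[0,0,-14.8,0,0,0,1]]'
python3 - <<'E'
from h import *
c=cams.camera("wrist");save(c,"w11.png",(180,80,200,220),2.2)
go(449.4,381.5,220,29.8)
E
```

```text
time: 21.1
tool_pos: [0.4685, -0.3566, 0.2238]
tool_rot: [[0.941, 0.337, 0.005], [0.337, -0.941, -0.004], [0.003, 0.006, -1.0]]
contact_force: [-0.2, 0.0, -0.8]
opening: 0.094
gripper_force: 0.0
go [ 2.313e+01 -7.006e+01 -2.000e-02] [ 0.002 -0.001 -0.176] dist mm 738 rows 11.8 t 21.15
```

View pics/w11.png

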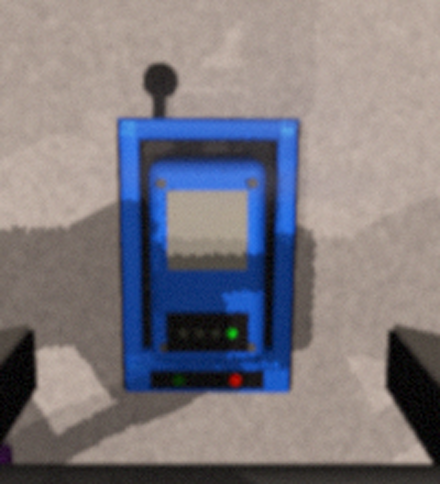

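The blue pack is in the blue bay the right way round. Back to the mat for yellow.

```bash
python3 -m jog '[[23.1,-70,0,0,0,-0.18,1],[23.1,-70,0,0,0,-0.18,1],[23.1,-70,0,0,0,-0.18,1],[23.1,-70,0,0,0,-0.18,1],[23.1,-70,0,0,0,-0.18,1],[23.1,-70,0,0,0,-0.18,1],[23.1,-70,0,0,0,-0.18,1],[23.1,-70,0,0,0,-0.18,1],[23.1,-70,0,0,0,-0.18,1],[23.1,-70,0,0,0,-0.18,1]]'
python3 -c "
from h import *
go(449.4,381.5,200,29.8)"
```

```text
time: 22.4
tool_pos: [0.4511, 0.2708, 0.2184]
tool_rot: [[0.866, 0.5, -0.002], [0.5, -0.866, -0.001], [-0.002, -0.0, -1.0]]
contact_force: [1.8, -0.8, 0.1]
opening: 0.0936
gripper_force: 0.0
go [ 5.4  -9.67  1.83] [-0.     0.002  0.004] dist mm 112 rows 1.8 t 22.4
```

```bash
python3 -m jog '[[5.4,-9.5,2,0,0,0,1],[5.4,-9.5,2,0,0,0,1],[5.4,-9.5,2,0,0,0,1],[5.4,-9.5,2,0,0,0,1]]'
python3 - <<'E'
from h import *
c=cams.camera("wrist");save(c,"w12.png",s=1)
print(blobs(c,"yellow",.059,300))
go(449.4,381.5,46,29.8)
E
```

```text
time: 22.9
tool_pos: [0.4509, 0.3775, 0.1987]
tool_rot: [[0.866, 0.5, -0.002], [0.5, -0.866, -0.001], [-0.002, 0.0, -1.0]]
contact_force: [0.5, -1.0, 0.8]
opening: 0.094
gripper_force: 0.0
[(np.int32(1497), [271.0, 175.0], [461, 388], 64, 49, 30.0)]
go [ 0.07 -0.46 15.33] [0.    0.001 0.003] dist mm 153 rows 2.5 t 22.95
```

```bash
python3 -m jog '[[0.1,-0.45,5,0,0,0,1],[0.1,-0.45,10,0,0,0,1],[0.1,-0.45,14,0,0,0,1],[0.1,-0.45,15.3,0,0,0,1],[0.1,-0.45,15.3,0,0,0,1],[0.1,-0.45,15.3,0,0,0,0],[0.1,-0.45,15.3,0,0,0,0],[0.1,-0.45,15.3,0,0,0,0],[0.1,-0.45,15.3,0,0,0,0],[0.1,-0.45,15.3,0,0,0,0]]'
python3 - <<'E'
from h import *
s=sensors.get_state();p=s["tool_pos"]*1000;go(p[0],p[1],190,30);go(585,-125,190,24.5)
E
```

```text
time: 24.2
tool_pos: [0.4498, 0.3826, 0.0471]
tool_rot: [[0.866, 0.5, 0.0], [0.5, -0.866, -0.0], [0.0, 0.0, -1.0]]
contact_force: [-0.3, -0.9, 0.7]
opening: 0.05
gripper_force: 30.0
go [  0.     0.   -14.29] [ 0. -0.  0.] dist mm 143 rows 2.3 t 24.2
go [-13.69  50.71 -14.29] [ 0.    -0.     0.096] dist mm 544 rows 8.7 t 24.2
```

```bash
python3 -m jog '[[0,0,-2,0,0,0,0],[0,0,-7,0,0,0,0],[0,0,-12,0,0,0,0],[-0.7,2.5,-14.3,0,0,0,0],[-2,7.5,-14.3,0,0,0.02,0],[-3.5,13,-14.3,0,0,0.04,0],[-5,18.6,-14.3,0,0,0.06,0],[-6.5,24.2,-14.3,0,0,0.08,0],[-8,29.8,-14.3,0,0,0.096,0],[-9,33.3,-14.3,0,0,0.096,0]]'
python3 -c "
from h import *
go(585,-125,165,24.5)"
```

```text
time: 25.45
tool_pos: [0.5386, 0.0468, 0.1911]
tool_rot: [[0.911, 0.413, 0.001], [0.413, -0.911, -0.0], [0.001, 0.0, -1.0]]
contact_force: [0.7, 1.0, -4.3]
opening: 0.0503
gripper_force: 30.0
go [-2.88 17.56  2.61] [ 0.    -0.001 -0.002] dist mm 180 rows 2.9 t 25.45
```

```bash
python3 -m jog '[[-0.9,5.5,0,0,0,0,0],[-1.8,11,0.5,0,0,0,0],[-2.6,15.5,2,0,0,0,0],[-2.9,17.3,2.6,0,0,0,0],[-2.9,17.3,2.6,0,0,0,0],[-2.9,17.3,2.6,0,0,0,0]]'
python3 - <<'E'
from h import *
c=cams.camera("wrist");save(c,"w13.png",(150,80,260,270),2.2)
go(585,-125,74,24.3)
m=mask(c,"yellow");v,u=np.nonzero(m[100:200,200:350]);v+=100;u+=200
r0=v.min();s=u[v==r0+6];a=at(c,s.min(),r0,.038);b=at(c,s.max(),r0,.038)
print(r0,s.min(),s.max(),np.linalg.norm(a-b),"origin",((a+b)/2-.063*np.array([np.cos(.424),np.sin(.424),0])).round(4))
E
```

```text
time: 26.2
tool_pos: [0.5838, -0.1191, 0.1647]
tool_rot: [[0.909, 0.416, 0.001], [0.416, -0.909, 0.0], [0.001, 0.0, -1.0]]
contact_force: [0.1, 0.7, -3.7]
opening: 0.0497
gripper_force: 30.0
go [-0.15  0.59  9.07] [ 0.    -0.001  0.005] dist mm 91 rows 1.5 t 26.25
133 233 331 0.0851319300814504 origin [ 0.5847 -0.1245  0.038 ]
```

View pics/w13.png

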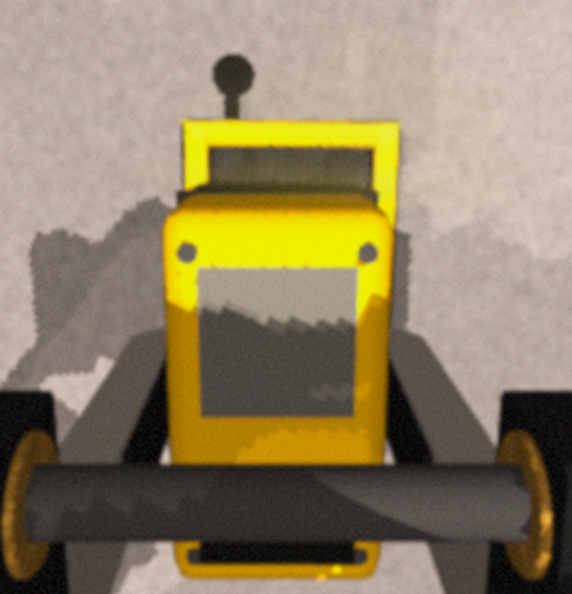

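The yellow pack is over the yellow bay and about 5 mm to the left of it. The two origin estimates agree at (585,−125), so I shift 0.55 cm in y and lower.

```bash
python3 -m jog '[[-0.1,0.3,2,0,0,0,0],[-0.15,0.55,4,0,0,0,0],[-0.15,0.55,6,0,0,0,0],[-0.15,0.55,7.5,0,0,0,0],[-0.15,0.55,8.4,0,0,0,0],[-0.15,0.55,8.8,0,0,0,0],[-0.15,0.55,8.95,0,0,0,0],[-0.15,0.55,9.05,0,0,0,0],[-0.15,0.55,9.05,0,0,0,0]]'
```

```text
time: 27.38
tool_pos: [0.585, -0.1259, 0.074]
tool_rot: [[0.91, 0.415, 0.001], [0.415, -0.91, -0.0], [0.001, 0.001, -1.0]]
contact_force: [-1.3, 0.3, 1.2]
opening: 0.0498
gripper_force: 30.0
```

```bash
python3 -m jog '[[0,0,0.05,0,0,0,0],[0,0,0.05,0,0,0,1],[0,0,0.05,0,0,0,1],[0,0,0.05,0,0,0,1],[0,0,0.05,0,0,0,1],[0,0,-5,0,0,0,1],[0,0,-10,0,0,0,1],[0,0,-16,0,0,0,1],[-12,0,-20,0,0,0,1],[-12,0,-20,0,0,0,1]]'
python3 - <<'E'
from h import *
c=cams.camera("side");save(c,"s3.png",(180,100,260,180),3)
c=cams.camera("wrist");save(c,"w14.png",s=1)
print(blobs(c,"yellow",.086,300))
E
```

```text
time: 28.62
tool_pos: [0.4755, -0.1753, 0.2736]
tool_rot: [[0.909, 0.416, 0.0], [0.416, -0.909, -0.0], [0.0, 0.001, -1.0]]
contact_force: [0.8, -0.6, 0.8]
opening: 0.094
gripper_force: 0.0
[(np.int32(6549), [274.0, 82.0], [571, -131], 126, 76, 24.0)]
```

View pics/s3.png

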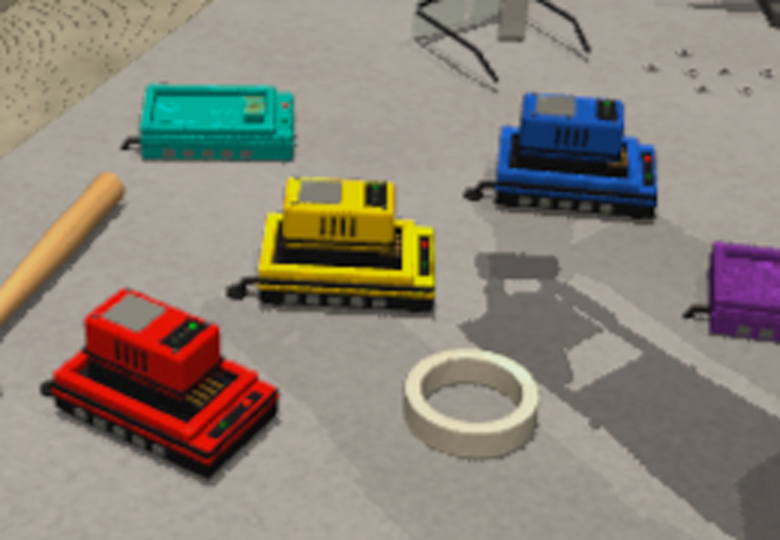

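View pics/w14.png

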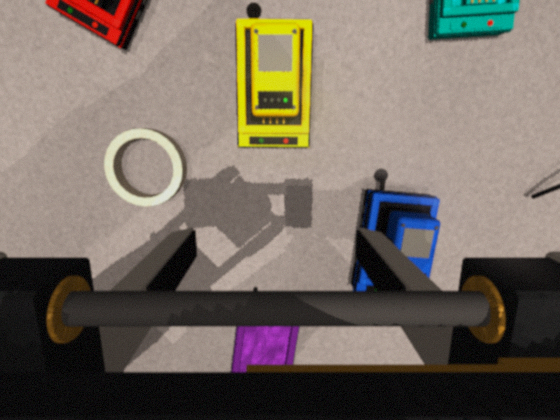

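All three packs sit level in the chargers of their own colour, with the lamp strips towards the charger lamps. The bystanders are untouched and the gripper is clear.

```bash
python3 -c "
from rig import robot
print(robot.job_done())"
```

```text
the job is handed in; nothing more can be done
None
```

The job is handed in: the yellow, red and blue packs each sit level in the charger of their own colour, contact ends towards the lamps, with the arm clear at about 29 s; the hand-in returned no verdict.

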